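# Glaze the bike lamp and snug its screw ring

### The job

Put the amber glass into the open mouth of the lamp head so it lies flat on its seat, then set the dark ring over it and screw the ring down clockwise until it is snug and holds the glass tight, and let go. Work gently: feel for the resistance and stop there, because overtightening or leaning hard on the glass cracks it; leave the bell, puck, punch and cup where they are.

Things in the scene. Friction and masses are not known exactly. Their poses are not given: they have to be found in the camera images.
- cell_rim (a point): Centre of the lamp head's mouth, at rim height, 56 mm above the shelf; z up. An aluminium tube (outside 48 mm, bore 40.4 mm) rises 20 mm above the drum to this rim. In the bore a black sprung seat carries the glass: its top lies 5 to 7.5 mm below the rim, different each time and not given; it yields 1 mm per 10 N, at most 3 mm.
- cell: The lamp head, fixed: black drum of 72 mm diameter, face up in a blue holder plate (130 mm along x, 85 mm along y) with a dark jaw 30 mm high at each x side. Origin on the shelf under the centre of the mouth; axes as for the rim.
- thread_start (a point): Centre of one of three 34 degree gaps (at 0 degrees = the lamp's x axis, 120, 240) between the steel thread ramps round the tube, 4 mm below the rim where the ramps' tops begin, 27 mm from the axis. The ramps reach out to 56.4 mm diameter. From each gap the thread runs clockwise (from above), falls 4.64 mm per rad and ends at a stop about 87 degrees on.
- lens_center (a point): Centre (half-way up the edge) of the amber glass, a round pane of 38 mm diameter, edge 12 mm high, with a 3 mm dome on top and a 1.5 mm chamfer below; 34 g; z up. It lies on a fixed cork stub (26 mm diameter, 14 mm high). Seated in the lamp its shoulder stands 4.5 to 7 mm above the rim. Play in the bore 1.2 mm all round.
- lens: The same amber glass; origin at the centre of its underside. It cracks if the ring presses on it with more than 18 N, or if it is pressed against the lamp with more than 25 N.
- ring_center (a point): Point on the axis of the dark screw ring, 20.5 mm above its underside; z up. 41 mm high, 70 g: a skirt of 67 mm diameter, 23 mm high, carries a ribbed grip collar of 50 mm diameter (23 to 41 mm above the underside), open in the middle. It lies skirt down. On the glass, lugs through the gaps, this point is 6 to 8.5 mm above the rim; with a lug on top of a ramp 12 mm or more.
- ring: The same ring; origin at the centre of its underside. Inside the foot of the skirt (lowest 4.5 mm) three 20 degree wide lugs reach in to 51 mm diameter, at 0 (its x axis), 120 and 240 degrees, under white marks. They pass down the lamp's gaps with about 7 degrees of play either way and 1.5 mm sideways. A shoulder 19 mm above the underside lands on the glass.
- ring_mark (a point): White mark on the skirt's top above the lug on the ring's x axis, 30 mm from its axis, 23 mm above its underside. From the gaps the ring turns clockwise freely for 35 to 68 degrees, then bites: it pulls down as it turns and stiffens. Each further 10 degrees adds 8 N on the glass, and it stays where left. 10 N is snug (felt as 0.1 N m held still, up to 0.3 turning); under 4 N is loose.
- bell: Red bike bell, 54 mm diameter, 44 mm high, loose; origin at the underside. Leave alone.
- puck: Stainless charging puck, 60 mm diameter, 9 mm high, loose; origin at the underside. Leave alone.
- punch: Mustard tag punch, 110 x 40 mm, 47 mm high, loose; origin at the underside. Leave alone.
- cup: White porcelain key cup, 76 mm diameter, 70 mm high, loose; origin at the underside. Leave alone.
Mind the look-alikes: they are no part of the job. Of the things that look like the lens, the largest one is meant.

How it is judged:
By the outcome, as a careful person would: the job done as asked, in the order asked, and still so for the second after the job is handed in, with the robot touching nothing.
It also fails if it takes over 72 s, if anything falls off the work surface, if the arm or the gripper's body presses on something with over 40 N, if the wrist force passes 120 N, or if a joint passes its speed limit or range.

### The arm

A 6-joint arm with a two-finger parallel gripper is mounted at the origin on the work surface. World frame = base frame: x ahead of the robot, y to its left, z up, the work surface at z = 0. Lengths are in m, angles in rad, forces in N, time in s.
With the tool pointing down it reaches from about 0.35 to 0.85 m from the base axis. Payload 8.1 kg.
Tool frame: the origin (TCP) lies at the very end of the fingers, on their centre line; the grasp point (between the pads) lies robot.hold_point_z behind it (robot.hold_point_z is the distance from the TCP to the grasp point, in m); z points along the fingers, y is the direction in which the jaws open and shut (so a half turn about z gives the same grasp; the last joint's range is limited). The gripper opens to 93 mm and grips with 3 to 60 N. Pads are 15 mm wide; open, the fingers measure 128 mm over their backs; the gripper's body (75 mm by 188 mm) begins 65 mm behind the grasp point.
Start: joints at [-1.188, 0.13, 1.488, -0, 1.523, -0.085], TCP at [0.271, -0.536, 0.194] pointing down, gripper open.
Joint ranges: [-2.96, 2.96], [-0.89, 2.26], [0.02, 2.5], [-1.34, 4.48], [0, 2.73], [-2.66, 2.66]. Speed limits (rad/s): [2.39, 2.39, 2.79, 3.14, 3.14, 3.14].

### API

Orientations are given as a rotation vector (axis times angle).
In Python, from plant import robot, cams gives the robot as it stands. The module is installed in compiled form; this text tells all that it offers.
- The arm moves only by the tool step_arm, never from a script. Its argument "deltas" is a list of rows, each an object with "offset": the shift along the tool's x, y, z in cm, a list of three; "roll": the turn about the tool's z in rad. In form: [{"offset": [x, y, z], "roll": roll}, ...]. A call has 1 to 12 rows; each row shifts and turns the commanded pose from where the row before left it, along the tool's axes as they then stand; what a row does not reach is not made up. A row lasts 1/8 s, in which the tool goes at most 62.5 mm and 10.7 degrees, less where a joint would pass 70% of its speed; a pose out of reach is approached as far as the arm can. A call with a gripper value outside its range is refused whole. "fingers" is the finger opening in cm, from 0 to 9.3, set as the call begins (left out, the last holds). The fingers move at their own pace and stop on an object; "grip_force" is the grip in N (left out, the last holds). Time passes only in rows, so rows that do not move let the fingers close. It gives the time, the measured TCP pose, the force and the opening at its end, in the units of the state.
- robot.read_state(): the state, without advancing time (a new reading comes with each control period).
- cams.read_camera(name): name is "scene" or "top" or "wrist"; returns a dict with "pixels" (420x560x3 uint8, red, green, blue), "fx", "fy", "cx", "cy" (pixels), "extrinsics" (4x4, takes a point from world to camera coordinates). Camera axes: x right, y down, z forward; pixel columns grow to the right and rows downward; lengths in m; the calibration is good to about 2 mm. A picture is of the moment at which its call begins. There is no depth.
- robot.close_job(): hands the job in, once; it reports no verdict.
Trained networks look in a picture, given as the dict that the camera call returned (one of the last four; its "shot" number tells which), for a name from the list of things; names that differ only in an ending like _2 or _b are one class to them, and where a whole thing is asked for, a point or a joint stands for the part that bears it (a point fixed in the world has none). Each returns a list of dicts, best first, with "score" (0 to 1); they miss things now and then, are a little off and sometimes report something else, mostly with a low value. They report only what shows in the picture. A call takes as long as a camera call. They do not tell look-alikes from the thing itself.
- cams.boxes_of(picture, thing): "xy" ([column, row] in pixels, amid what is visible of it).
- cams.silhouettes(picture, thing): "mask" (420x560 bool, what is visible of it) and "xy" ([column, row] in pixels, amid what is visible of it).
- cams.pinpoint(picture, thing): "xy" ([column, row] in pixels: a listed point, or the origin of a listed thing).
The state is a dict: "t": time; "q": joint angles; "dq": joint speeds; "joint_torque": joint torques, N m; "tool_pos": TCP position; "orientation": TCP orientation; "force": force on the tool from outside, world axes, zero at the start; "wrist_torque": the same for the moment, N m; "opening": finger opening in m.
Only numpy, scipy, OpenCV 4.12 (cv2) and the standard library are available. Lean on these libraries where they do the work, as an engineer would, in place of code of your own. Each camera call takes 0.05 s, during which the arm holds its last target. There are 200 camera calls.

## Working session

There is one attempt and no reset: what is moved stays moved. The work goes in short steps, Python scripts to look and compute and a tool call to move; the robot and the scene stay as the last step left them, time stands still between calls to the robot, and variables do not carry over. Pictures are saved under pics/ and viewed, about 8 in all and at most 12, crops included, and the job is handed in when it is done.

Besides the shell and the picture viewer there is one more tool, called after ">>>" in YAML: its name, and indented under it one key for each argument. step_arm: Moves the arm, as the interface text tells. Its arguments: {"type":"object","properties":{"deltas":{"type":"array"},"fingers":{"type":"number"},"grip_force":{"type":"number"}},"required":["deltas"]}

```bash
mkdir -p pics; cat > h.py <<'E'
import numpy as np, cv2
from plant import robot, cams
from scipy.spatial.transform import Rotation as R
def ray(p,xy):
    E=p["extrinsics"];d=np.array([(xy[0]-p["cx"])/p["fx"],(xy[1]-p["cy"])/p["fy"],1.])
    return -E[:3,:3].T@E[:3,3], E[:3,:3].T@d
def atz(p,xy,z):
    o,d=ray(p,xy);return o+d*(z-o[2])/d[2]
def proj(p,X):
    c=p["extrinsics"][:3,:3]@np.array(X)+p["extrinsics"][:3,3];return np.array([p["fx"]*c[0]/c[2]+p["cx"],p["fy"]*c[1]/c[2]+p["cy"]])
def save(p,n): cv2.imwrite("pics/"+n,p["pixels"][:,:,::-1])
def st():
    s=robot.read_state();print("t",round(s["t"],2),"p",np.round(s["tool_pos"],4),"R",np.round(s["orientation"],3),"F",np.round(s["force"],1),"M",np.round(s["wrist_torque"],2),"o",round(s["opening"],4),"q6",np.round(s["q"],2));return s
E
python3 - <<'E'
from h import *
s=st();print(robot.hold_point_z)
ims=[]
for c in ["top","scene"]:
    p=cams.read_camera(c);ims.append(p["pixels"]); save(p,c+"0.png")
    print(c,p["fx"],np.round(ray(p,(280,210)),3))
    for n,z in [("cell_rim",.056),("thread_start",.052),("lens_center",.02),("ring_center",.0205),("ring_mark",.023),("bell",0),("puck",0),("punch",0),("cup",0)]:
        for d in cams.pinpoint(p,n)[:4]: print(n,np.round(d["xy"],1),round(d["score"],2),np.round(atz(p,d["xy"],z),4))
E
```

```text
t 0.0 p [ 0.2704 -0.5349  0.1928] R [-3.054 -0.728  0.   ] F [ 0.2  1.3 -0.5] M [-0.01  0.02 -0.03] o 0.0931 q6 [-1.19  0.13  1.49  0.    1.52 -0.09]
0.0188
top 534.3798845342658 [[ 0.392  0.006  1.242]
 [ 0.171 -0.013 -0.985]]
cell_rim [293.5 239.3] 0.76 [ 0.5318 -0.0403  0.056 ]
thread_start [293.1 226.3] 0.77 [ 0.5617 -0.0391  0.052 ]
lens_center [170.2 256.9] 0.47 [0.4903 0.239  0.02  ]
lens_center [167.3 227.1] 0.46 [0.5587 0.2493 0.02  ]
lens_center [202.4 250.9] 0.4 [0.5054 0.1663 0.02  ]
ring_center [359.7 263.5] 0.88 [ 0.4833 -0.1938  0.0205]
ring_mark [372.4 254.2] 0.67 [ 0.5049 -0.2227  0.023 ]
bell [383.  169.3] 0.82 [ 0.7114 -0.255   0.    ]
puck [232.4 161.3] 0.84 [0.7233 0.1064 0.    ]
punch [318.3 166.5] 0.67 [ 0.7149 -0.0996  0.    ]
cup [156.8 163.4] 0.81 [0.7143 0.2864 0.    ]
scene 510.37822709470345 [[ 0.938  0.327  0.842]
 [-0.388 -0.376 -0.841]]
cell_rim [288.5 195.4] 0.88 [ 0.5413 -0.0357  0.056 ]
thread_start [280.8 200.3] 0.95 [ 0.5573 -0.0402  0.052 ]
lens_center [422.  281.7] 0.92 [0.492  0.2424 0.02  ]
lens_center [383.4 262.6] 0.62 [0.5097 0.1707 0.02  ]
lens_center [395.3 314.2] 0.53 [0.5729 0.2454 0.02  ]
ring_center [249.7 142.5] 0.66 [ 0.4832 -0.2028  0.0205]
ring_mark [235.1 143. ] 0.97 [ 0.5068 -0.2219  0.023 ]
bell [145.2 198.7] 0.68 [ 0.7176 -0.2599  0.    ]
puck [277.5 324.6] 0.93 [0.7198 0.1101 0.    ]
punch [203.1 240.8] 0.71 [ 0.7004 -0.1052  0.    ]
cup [361.  395.6] 0.75 [0.711  0.2871 0.    ]
```

View pics/top0.png

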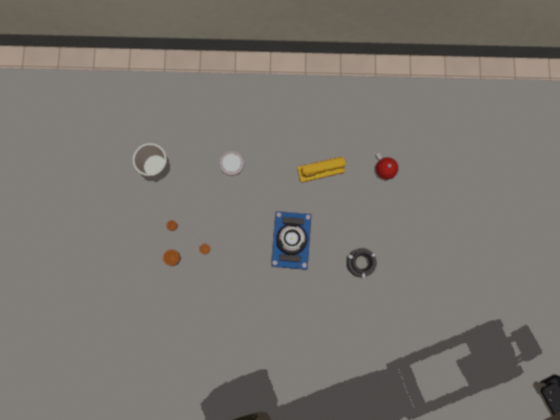

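View pics/scene0.png

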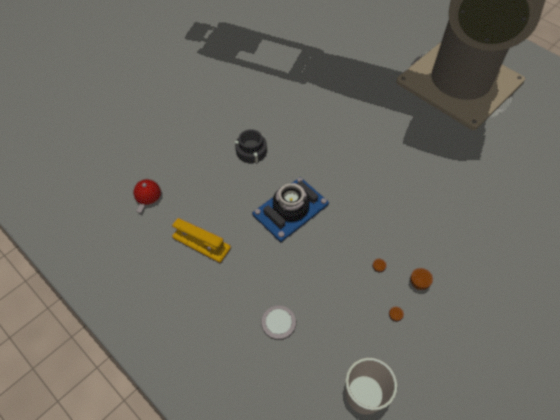

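```bash
cat >> h.py <<'E'
def goto(X,yaw=None,s=None):
    "offset (cm, tool axes now) to world X; yaw = world angle of jaw axis (tool y), mod pi; roll after"
    s=s or robot.read_state(); M=R.from_rotvec(s["orientation"]).as_matrix()
    off=M.T@(np.array(X)-s["tool_pos"])*100
    y=np.arctan2(M[1,1],M[0,1]); tilt=np.degrees(np.arccos(-M[2,2]))
    print("off",np.round(off,2),"yaw_y",round(np.degrees(y),1),"tilt",round(tilt,2))
    if yaw is not None:
        for k in (-360,-180,0,180,360):
            print("  roll",round(y-np.radians(yaw+k),3),"-> q6",round(s["q"][5]+y-np.radians(yaw+k),2))
E
python3 - <<'E'
from h import *
p=cams.read_camera("wrist");s=st()
E=p["extrinsics"];o=-E[:3,:3].T@E[:3,3]
M=R.from_rotvec(s["orientation"]).as_matrix()
print("cam in tool",M.T@(o-s["tool_pos"]),"fwd",M.T@E[2,:3],"right",M.T@E[0,:3],p["fx"])
goto((.483,-.198,.20),0)
goto((.536,-.039,.20),0)
E
```

```text
t 1.05 p [ 0.2706 -0.5355  0.1938] R [3.056 0.728 0.   ] F [-0.1 -0.  -0.2] M [-0.02  0.02 -0.02] o 0.0924 q6 [-1.19  0.13  1.49  0.    1.52 -0.09]
cam in tool [ 0.06932851  0.00126518 -0.19100605] fwd [-2.54146195e-01  4.03310397e-04  9.67165730e-01] right [ 8.73636575e-04  9.99999601e-01 -1.87433051e-04] 323.8032251671666
off [ 34.18 -20.55  -0.62] yaw_y -63.2 tilt 0.0
  roll 5.18 -> q6 5.09
  roll 2.039 -> q6 1.95
  roll -1.103 -> q6 -1.19
  roll -4.245 -> q6 -4.33
  roll -7.386 -> q6 -7.47
off [ 46.08 -32.35  -0.62] yaw_y -63.2 tilt 0.0
  roll 5.18 -> q6 5.09
  roll 2.039 -> q6 1.95
  roll -1.103 -> q6 -1.19
  roll -4.245 -> q6 -4.33
  roll -7.386 -> q6 -7.47
```

>>> step_arm:
  deltas:
    - {"offset":[3.8,-2.3,0.3]}
    - {"offset":[3.8,-2.3,0.8]}
    - {"offset":[3.8,-2.3,0.8]}
    - {"offset":[3.8,-2.3,0.8]}
    - {"offset":[3.8,-2.3,0.8]}
    - {"offset":[3.8,-2.3,0.8]}
    - {"offset":[3.8,-2.3,0.8]}
    - {"offset":[3.8,-2.3,0.8]}
    - {"offset":[3.8,-2.3,0.8]}
    - {"offset":[0,0,0]}
  fingers: 9.3

```text
schema error: expected keys offset, roll
```

```bash
cat > look.py <<'E'
from h import *
import sys
s=st();p=cams.read_camera("wrist");save(p,sys.argv[1])
for a in sys.argv[2:]:
    n,z=a.split("=")
    for d in cams.pinpoint(p,n)[:4]: print(n,np.round(d["xy"],1),round(d["score"],2),np.round(atz(p,d["xy"],float(z)),4))
E
python3 look.py w1.png ring_center=.0205 ring_mark=.023 cell_rim=.056 thread_start=.052
```

```text
t 1.05 p [ 0.2706 -0.5355  0.1938] R [3.056 0.728 0.   ] F [-0.1 -0.  -0.2] M [-0.02  0.02 -0.02] o 0.0924 q6 [-1.19  0.13  1.49  0.    1.52 -0.09]
```

View pics/w1.png

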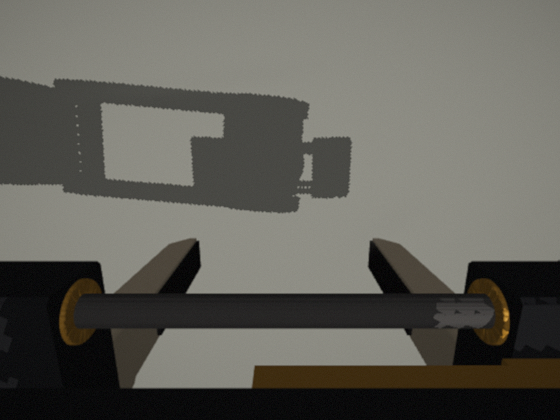

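>>> step_arm:
  deltas:
    - {"offset":[3.0,-2.3,0.3],"roll":0}
    - {"offset":[3.2,-2.3,0.8],"roll":0}
    - {"offset":[3.2,-2.3,0.8],"roll":0}
    - {"offset":[3.2,-2.3,0.8],"roll":0}
    - {"offset":[3.2,-2.3,0.8],"roll":0}
    - {"offset":[3.2,-2.3,0.8],"roll":0}
    - {"offset":[3.2,-2.3,0.8],"roll":0}
    - {"offset":[3.2,-2.3,0.8],"roll":0}
    - {"offset":[3.2,-2.2,0.8],"roll":0}
    - {"offset":[0,0,0],"roll":0}
  fingers: 9.3

```text
t: 2.55
tool_pos: [0.4334, -0.2205, 0.1262]
orientation: [-3.054, -0.733, 0.001]
force: [-0.5, -0.6, -0.5]
opening: 0.0927
```

```bash
python3 look.py w2.png ring_center=.0205 ring_mark=.023 cell_rim=.056 thread_start=.052
```

```text
t 2.55 p [ 0.4334 -0.2205  0.1262] R [-3.054e+00 -7.330e-01  1.000e-03] F [-0.5 -0.6 -0.5] M [-0.03  0.04 -0.01] o 0.0927 q6 [-0.58 -0.14  1.88  0.    1.4   0.52]
ring_center [288.5 138. ] 0.92 [ 0.4851 -0.2     0.0205]
ring_center [289.9 138.3] 0.26 [ 0.4854 -0.2013  0.0205]
ring_mark [319.  131.1] 0.72 [ 0.5027 -0.2212  0.023 ]
```

View pics/w2.png

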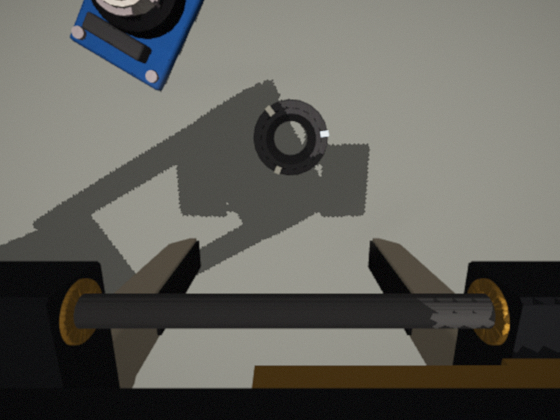

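>>> step_arm:
  deltas:
    - {"offset":[2.8,-3.0,-0.5],"roll":0}
    - {"offset":[2.8,-3.0,0],"roll":0}
    - {"offset":[2.8,-3.0,0],"roll":0}
    - {"offset":[2.8,-2.7,0],"roll":0}
    - {"offset":[0,0,0],"roll":0}

```text
t: 3.42
tool_pos: [0.4807, -0.0667, 0.1321]
orientation: [-3.055, -0.731, -0.001]
force: [-0.1, -0.2, -1.2]
opening: 0.0928
```

```bash
python3 look.py w3.png  cell_rim=.056 cell=0 thread_start=.052; python3 - <<'E'
from h import *
p=cams.read_camera("wrist")
for n in ["cell_rim","thread_start"]:
  for d in cams.pinpoint(p,n)[:4]:print(n,np.round(atz(p,d["xy"],.056 if n=="cell_rim" else .052),4),d["score"])
c=p["pixels"][0:300,130:430]; cv2.imwrite("pics/w3c.png",cv2.resize(c,(600,600),interpolation=3)[:,:,::-1])
E
```

```text
t 3.42 p [ 0.4807 -0.0667  0.1321] R [-3.055e+00 -7.310e-01 -1.000e-03] F [-0.1 -0.2 -1.2] M [ 0.01 -0.01  0.03] o 0.0928 q6 [-0.24 -0.15  1.88  0.    1.41  0.86]
cell_rim [280.7 133.5] 0.59 [ 0.5339 -0.0383  0.056 ]
cell [285.5 128.7] 0.72 [ 0.5382 -0.0407  0.    ]
thread_start [300.2 100.1] 0.65 [ 0.564  -0.0404  0.052 ]
thread_start [401.2 250.6] 0.62 [ 0.4912 -0.181   0.052 ]
cell_rim [ 0.5323 -0.0401  0.056 ] 0.8
thread_start [ 0.5638 -0.0433  0.052 ] 0.63
```

View pics/w3c.png

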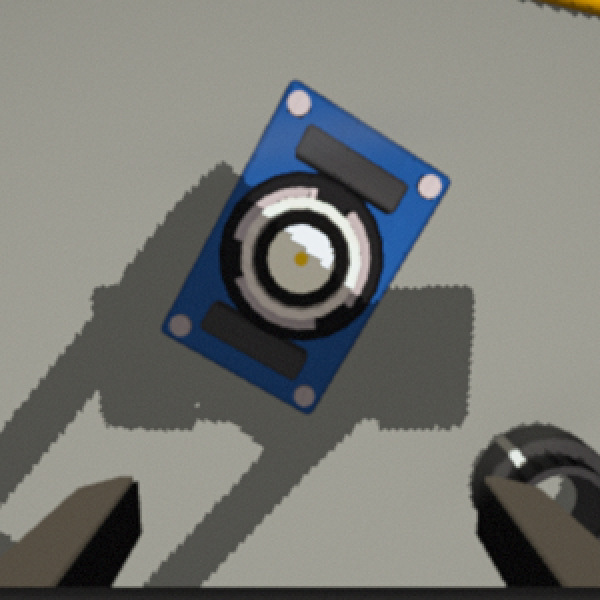

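```bash
python3 - <<'E'
from h import *
p=cams.read_camera("wrist")
b=[(279.5,51.5),(344.5,93),(220,162.5),(282,198)]
B=[atz(p,x,.012) for x in b]
print(np.round(B,4),"mean",np.mean(B,0))
d=B[0]-B[2]+B[1]-B[3];print("yaw",np.degrees(np.arctan2(d[1],d[0])))
d=B[0]-B[1]+B[2]-B[3];print("yaw",np.degrees(np.arctan2(d[1],d[0]))-90)
print("seat",atz(p,(280.5,129),.05)); print(p["extrinsics"].round(4).tolist())
for z in (.05,.056): print(z,[np.round(proj(p,np.array([.534+r*np.cos(a),-.039+r*np.sin(a),z])),1) for r in (.0202,.024) for a in np.radians([0,90,180,270])])
for n in ["w2.png"]: pass
goto((.491-.05,.241-.03,.12)); 
E
```

```text
[[ 0.5943 -0.0083  0.012 ]
 [ 0.5899 -0.0766  0.012 ]
 [ 0.4813 -0.0011  0.012 ]
 [ 0.4768 -0.0698  0.012 ]] mean [ 0.53554221 -0.03894281  0.012     ]
yaw -3.547696495373995
yaw -3.695451663385228
seat [ 0.53613398 -0.03885771  0.05      ]
[[0.4502, -0.8929, 0.0003, -0.2789], [-0.8636, -0.4353, 0.2542, 0.3695], [-0.2269, -0.1147, -0.9671, 0.4309], [0.0, 0.0, 0.0, 1.0]]
0.05 [array([290.7, 108.5]), array([257.3, 120. ]), array([268.7, 153.6]), array([301.3, 142.7]), array([292.8, 104.1]), array([253.1, 117.8]), array([266.7, 157.7]), array([305.4, 144.8])]
0.056 [array([290.8, 108.2]), array([256.7, 120. ]), array([268.3, 154.3]), array([301.7, 143.2]), array([293. , 103.7]), array([252.4, 117.7]), array([266.3, 158.5]), array([305.8, 145.3])]
off [  9.09 -26.73   1.18] yaw_y -63.3 tilt 0.01
```

>>> step_arm:
  deltas:
    - {"offset":[1.5,-4.4,-0.2],"roll":0}
    - {"offset":[1.5,-4.5,-0.2],"roll":0}
    - {"offset":[1.5,-4.5,0.4],"roll":0}
    - {"offset":[1.5,-4.5,0.4],"roll":0}
    - {"offset":[1.5,-4.5,0.4],"roll":0}
    - {"offset":[1.5,-4.3,0.4],"roll":0}
    - {"offset":[0,0,0],"roll":0}
  fingers: 6

```text
t: 4.7
tool_pos: [0.4393, 0.2132, 0.1195]
orientation: [-3.054, -0.733, 0.001]
force: [-0.2, -0.2, -0.8]
opening: 0.06
```

```bash
python3 look.py w4.png lens_center=.02; python3 - <<'E'
from h import *
p=cams.read_camera("wrist")
for d in cams.silhouettes(p,"lens")[:3]:
    m=d["mask"].astype(np.uint8);c=max(cv2.findContours(m,0,1)[0],key=cv2.contourArea);e=cv2.fitEllipse(c);print(d["score"],m.sum(),e,atz(p,e[0],.02),atz(p,e[0],.024))
E
```

```text
t 4.7 p [0.4393 0.2132 0.1195] R [-3.054e+00 -7.330e-01  1.000e-03] F [-0.2 -0.2 -0.8] M [-0.04  0.04 -0.04] o 0.06 q6 [ 0.35 -0.13  1.88  0.    1.39  1.45]
lens_center [366.3 153.4] 0.77 [0.5107 0.166  0.02  ]
lens_center [320.3  58.6] 0.64 [0.5603 0.2397 0.02  ]
lens_center [288.2 142.3] 0.55 [0.4877 0.2323 0.02  ]
0.97 1606 ((284.3882751464844, 139.00038146972656), (43.39274597167969, 45.31745147705078), 158.2626190185547) [0.48961568 0.23398203 0.02      ] [0.48979327 0.23407996 0.024     ]
0.95 622 ((364.8030090332031, 151.70516967773438), (26.144712448120117, 28.44329261779785), 77.6329116821289) [0.51208725 0.16524813 0.02      ] [0.51195564 0.16629179 0.024     ]
0.81 745 ((317.53814697265625, 54.93692398071289), (28.073829650878906, 31.943078994750977), 15.69251537322998) [0.56270452 0.24037686 0.02      ] [0.56187645 0.2403868  0.024     ]
```

View pics/w4.png

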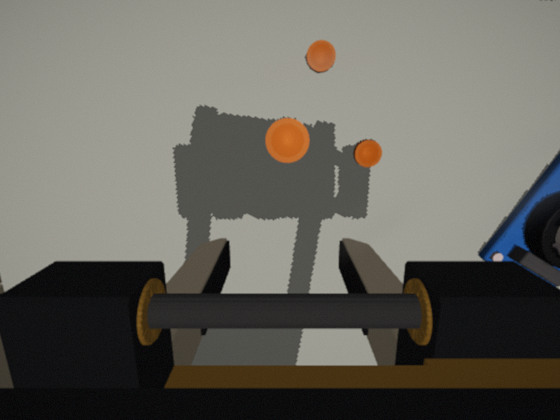

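```bash
cat >> h.py <<'E'
def amber(p,minA=300):
    h=cv2.cvtColor(p["pixels"],cv2.COLOR_RGB2HSV);m=((h[...,0]<16)&(h[...,1]>170)&(h[...,2]>90)).astype(np.uint8)
    m=cv2.morphologyEx(m,cv2.MORPH_CLOSE,np.ones((5,5),np.uint8))
    for c in sorted(cv2.findContours(m,0,1)[0],key=cv2.contourArea,reverse=True)[:3]:
        if cv2.contourArea(c)>minA:
            e=cv2.fitEllipse(c);print("amber",np.round(e[0],1),np.round(e[1],1),np.round(atz(p,e[0],.023),4))
E
python3 - <<'E'
from h import *
for n in ["wrist","top","scene"]:
    p=cams.read_camera(n); print(n); amber(p,30)
    if n=="wrist":
        print(np.round(atz(p,(287,141),.023),4)); print([proj(p,(.491+.019*np.cos(a),.238+.019*np.sin(a),.024)).round(1) for a in (0,1.57,3.14,4.71)])
E
```

```text
wrist
amber [282.7 139.6] [42.1 42.9] [0.4891 0.2343 0.023 ]
amber [363.3 152.3] [25.2 26.3] [0.5113 0.166  0.023 ]
amber [315.8  50.4] [19.  26.3] [0.565  0.2423 0.023 ]
[0.4897 0.2304 0.023 ]
[array([289.8, 115.3]), array([260.1, 125.5]), array([270.2, 155.4]), array([299.3, 145.8])]
top
amber [386.8 167.9] [19.1 19.3] [ 0.709  -0.2592  0.023 ]
amber [171.4 225.3] [7.  7.8] [0.5625 0.2394 0.023 ]
scene
amber [145.6 190.6] [20.5 23.5] [ 0.7113 -0.2586  0.023 ]
amber [421.5 277.6] [16.8 20.4] [0.4879 0.2375 0.023 ]
amber [395.7 313.5] [11.1 12.1] [0.5727 0.2454 0.023 ]
```

```bash
python3 - <<'E'
from h import *
for i in range(3):
    p=cams.read_camera("wrist"); st(); amber(p); print(proj(p,(.489,.234,.023)).round(1))
goto((.489,.234,.06))
E
```

```text
t 5.1 p [0.4405 0.2102 0.12  ] R [3.057 0.726 0.   ] F [ 0.7  0.4 -0.9] M [-0.06 -0.01  0.04] o 0.0598 q6 [ 0.34 -0.13  1.88 -0.    1.39  1.44]
amber [282.6 139.7] [42.1 43.1] [0.4891 0.2343 0.023 ]
amber [363.3 152.3] [25.1 26.4] [0.5113 0.166  0.023 ]
amber [315.6  50.7] [19.1 26.2] [0.5649 0.2423 0.023 ]
[282.9 140. ]
t 5.15 p [0.4404 0.2104 0.12  ] R [3.057 0.726 0.   ] F [-0.   0.1  0.1] M [-0.02  0.01  0.03] o 0.06 q6 [ 0.34 -0.13  1.88 -0.    1.39  1.44]
amber [282.9 139.8] [42.3 42.9] [0.4891 0.2343 0.023 ]
amber [363.4 152.3] [25.1 26.5] [0.5113 0.1661 0.023 ]
amber [315.9  50.5] [18.6 26.6] [0.5651 0.2423 0.023 ]
[283.1 140. ]
t 5.2 p [0.4404 0.2105 0.12  ] R [3.056 0.726 0.   ] F [ 0.6 -0.   0.2] M [ 0.05 -0.01  0.02] o 0.0599 q6 [ 0.34 -0.13  1.88 -0.    1.39  1.45]
amber [283.  139.8] [42.3 42.8] [0.489  0.2343 0.023 ]
amber [363.6 152.4] [25.2 26.5] [0.5114 0.1661 0.023 ]
amber [316.3  50.8] [19.4 25.9] [0.5649 0.2421 0.023 ]
[283.3 140. ]
off [5.4  0.09 6.  ] yaw_y -63.3 tilt 0.01
```

>>> step_arm:
  deltas:
    - {"offset":[1.8,0.05,2.0],"roll":0}
    - {"offset":[1.8,0.05,2.0],"roll":0}
    - {"offset":[1.8,0,2.0],"roll":0}
    - {"offset":[0,0,1.0],"roll":0}
    - {"offset":[0,0,0],"roll":0}
    - {"offset":[0,0,0],"roll":0}
    - {"offset":[0,0,0],"roll":0}

```text
t: 6.08
tool_pos: [0.4892, 0.2347, 0.0509]
orientation: [-3.056, -0.728, -0.003]
force: [0.1, -0.2, 0.1]
opening: 0.0597
```

```bash
python3 - <<'E'
from h import *
p=cams.read_camera("wrist"); save(p,"w5.png"); s=st(); amber(p); goto((.489,.2343,.0215))
print(proj(p,s["tool_pos"]).round(1),proj(p,(s["tool_pos"][0],s["tool_pos"][1],.023)).round(1))
E
```

```text
t 6.12 p [0.4892 0.2347 0.0508] R [-3.056e+00 -7.280e-01 -2.000e-03] F [ 1.1  0.8 -0.1] M [-0.01  0.06 -0.03] o 0.0606 q6 [ 0.35  0.09  1.8  -0.    1.25  1.46]
amber [282.6 223.8] [51. 53.] [0.4889 0.2342 0.023 ]
amber [323.4 120.4] [33.9 35.3] [0.5641 0.2423 0.023 ]
amber [380.7 232.6] [29.2 31.8] [0.5146 0.1687 0.023 ]
off [-0.04  0.03  2.93] yaw_y -63.2 tilt 0.09
[281.8 236.5] [282.1 223.1]
```

View pics/w5.png

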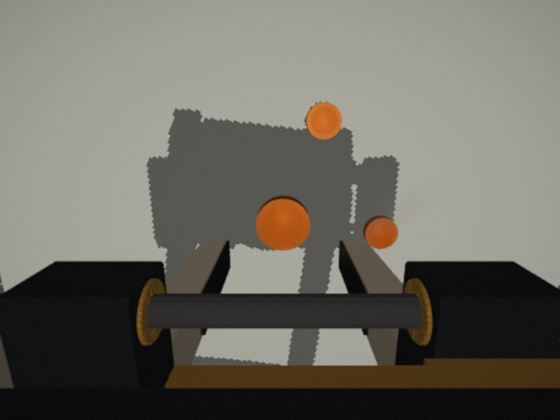

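>>> step_arm:
  deltas:
    - {"offset":[0,0,0],"roll":0}
    - {"offset":[0,0.03,1.0],"roll":0}
    - {"offset":[0,0,1.0],"roll":0}
    - {"offset":[0,0,0.9],"roll":0}
    - {"offset":[0,0,0],"roll":0}
    - {"offset":[0,0,0],"roll":0}
    - {"offset":[0,0,0],"roll":0}
  fingers: 5.2

```text
t: 7.0
tool_pos: [0.4893, 0.2345, 0.0213]
orientation: [-3.056, -0.728, -0.001]
force: [1.0, -0.3, -0.4]
opening: 0.0522
```

```bash
python3 - <<'E'
from h import *
p=cams.read_camera("wrist");s=st();amber(p);goto((.489,.2343,.0215))
E
```

```text
t 7.05 p [0.4893 0.2345 0.0213] R [-3.056e+00 -7.280e-01 -1.000e-03] F [0.6 0.8 1. ] M [-0.01 -0.05 -0.01] o 0.0521 q6 [0.35 0.13 1.82 0.   1.19 1.46]
amber [282.  238.4] [57.8 60.9] [0.4888 0.2341 0.023 ]
amber [328.7 120.1] [39.3 40.6] [0.564  0.2425 0.023 ]
amber [393.1 246.4] [31.7 37.2] [0.5154 0.1698 0.023 ]
off [-0.03  0.   -0.02] yaw_y -63.2 tilt 0.05
```

Close and lift 3 cm.

>>> step_arm:
  deltas:
    - {"offset":[0,0,0],"roll":0}
    - {"offset":[0,0,0],"roll":0}
    - {"offset":[0,0,0],"roll":0}
    - {"offset":[0,0,0],"roll":0}
    - {"offset":[0,0,-1.0],"roll":0}
    - {"offset":[0,0,-2.0],"roll":0}
    - {"offset":[0,0,-3.0],"roll":0}
    - {"offset":[0,0,-3.0],"roll":0}
    - {"offset":[0,0,0],"roll":0}
  fingers: 3.4
  grip_force: 15

```text
t: 8.18
tool_pos: [0.4913, 0.2352, 0.1147]
orientation: [-3.055, -0.728, -0.01]
force: [-0.0, -0.0, -0.6]
opening: 0.034
```

```bash
python3 - <<'E'
from h import *
p=cams.read_camera("wrist");s=st();amber(p)
goto((.5358,-.0389,.11),86.4)
E
```

```text
t 8.22 p [0.4901 0.2348 0.1125] R [-3.056 -0.728 -0.005] F [ 0.6 -0.5 -0. ] M [ 0.07 -0.03  0.02] o 0.034 q6 [0.35 0.03 1.75 0.   1.36 1.46]
amber [282.3 204.8] [40.5 41.3] [0.4891 0.2343 0.023 ]
amber [314.2 124. ] [26.2 26.8] [0.5643 0.2419 0.023 ]
amber [360.5 213. ] [23.8 24.7] [0.5143 0.1675 0.023 ]
off [-8.26 26.49  0.24] yaw_y -63.2 tilt 0.19
  roll 3.672 -> q6 5.13
  roll 0.531 -> q6 1.99
  roll -2.611 -> q6 -1.16
  roll -5.753 -> q6 -4.3
  roll -8.894 -> q6 -7.44
```

>>> step_arm:
  deltas:
    - {"offset":[0,0,3.0],"roll":0}
    - {"offset":[0,0,3.0],"roll":0}
    - {"offset":[0,0,2.0],"roll":0}
    - {"offset":[0,0,1.2],"roll":0}
    - {"offset":[0,0,0],"roll":0}
    - {"offset":[0,0,0],"roll":0}
    - {"offset":[0,0,0],"roll":0}
  fingers: 5.2

```text
t: 9.1
tool_pos: [0.4898, 0.2347, 0.02]
orientation: [-3.056, -0.728, -0.003]
force: [-0.0, 0.1, 0.6]
opening: 0.0519
```

>>> step_arm:
  deltas:
    - {"offset":[0,0,0],"roll":0}
    - {"offset":[0,0,0],"roll":0}
    - {"offset":[0,0,0],"roll":0}
    - {"offset":[0,0,0],"roll":0}
  fingers: 3.4
  grip_force: 15

```text
t: 9.6
tool_pos: [0.4889, 0.2343, 0.0189]
orientation: [3.056, 0.728, -0.0]
force: [-0.6, -0.0, -0.3]
opening: 0.0338
```

```bash
python3 - <<'E'
from h import *
p=cams.read_camera("wrist");s=st();amber(p);save(p,"w6.png")
E
```

```text
t 9.65 p [0.4888 0.2343 0.0188] R [ 3.056  0.728 -0.   ] F [ 0.  -0.5 -1. ] M [-0.02  0.02  0.01] o 0.0339 q6 [ 0.35  0.13  1.82 -0.    1.19  1.46]
amber [282.1 239.1] [58.7 61.6] [0.4888 0.2341 0.023 ]
amber [329.4 119.3] [39.8 41.2] [0.564  0.2425 0.023 ]
amber [394.5 246.8] [31.8 37.4] [0.5157 0.17   0.023 ]
```

```bash
python3 - <<'E'
import cv2
a=cv2.imread("pics/w6.png")[160:300,180:430];cv2.imwrite("pics/w6c.png",cv2.resize(a,None,fx=3,fy=3,interpolation=2))
E
```

```text
(no output)
```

View pics/w6c.png

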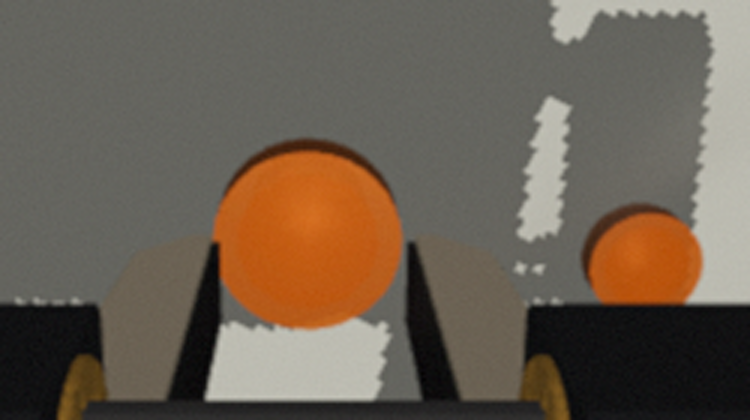

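```bash
python3 - <<'E'
from h import *
p=cams.read_camera("scene");s=st()
print("tcp px",proj(p,s["tool_pos"]),proj(p,s["tool_pos"]+[0,0,.025]),proj(p,(.489,.234,.026)))
x,y=proj(p,s["tool_pos"]).astype(int)
a=p["pixels"][y-70:y+50,x-70:x+70,::-1];print(x-70,y-70);cv2.imwrite("pics/s1c.png",cv2.resize(a,None,fx=5,fy=5,interpolation=2))
E
```

```text
t 9.7 p [0.4889 0.2343 0.0188] R [-3.056 -0.728  0.   ] F [ 0.8  0.9 -1. ] M [ 0.05  0.01 -0.05] o 0.0343 q6 [0.35 0.13 1.82 0.   1.19 1.46]
tcp px [419.13494175 277.87330664] [422.46950198 271.65962843] [419.88033508 276.05117336]
349 207
```

View pics/s1c.png

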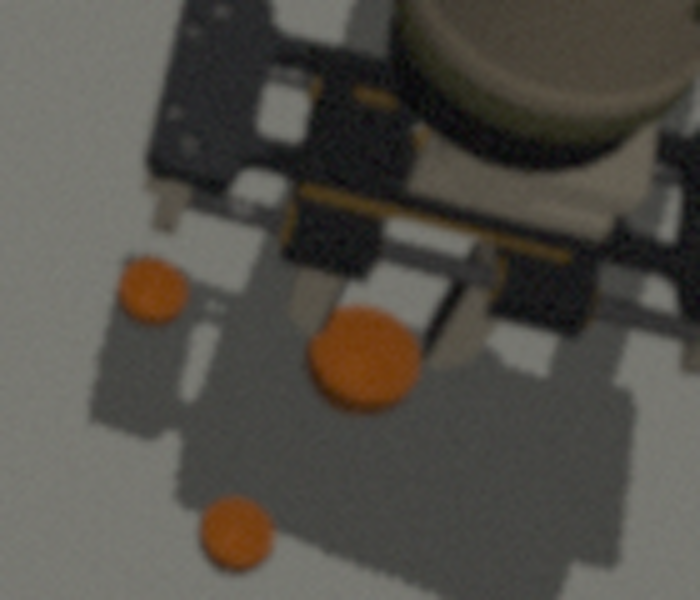

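>>> step_arm:
  deltas:
    - {"offset":[0,0,0],"roll":0}
    - {"offset":[0,0,0],"roll":0}
    - {"offset":[0,0,0.3],"roll":0}
    - {"offset":[0,0,0.3],"roll":0}
    - {"offset":[0,0,0.3],"roll":0}
    - {"offset":[0,0,0],"roll":0}
    - {"offset":[0,0,0],"roll":0}
  fingers: 5.2

```text
t: 10.58
tool_pos: [0.4889, 0.2343, 0.0098]
orientation: [-3.056, -0.728, 0.0]
force: [-0.5, -0.9, 0.1]
opening: 0.0522
```

>>> step_arm:
  deltas:
    - {"offset":[0,0,0],"roll":0}
    - {"offset":[0,0,0],"roll":0}
    - {"offset":[0,0,0],"roll":0}
    - {"offset":[0,0,0],"roll":0}
  fingers: 3.4
  grip_force: 10

```text
t: 11.08
tool_pos: [0.4889, 0.2343, 0.0099]
orientation: [-3.056, -0.728, -0.0]
force: [-0.1, -0.7, -0.3]
opening: 0.0343
```

>>> step_arm:
  deltas:
    - {"offset":[0,0,0],"roll":0}
    - {"offset":[0,0,0],"roll":0}
    - {"offset":[0,0,0.3],"roll":0}
    - {"offset":[0,0,0.3],"roll":0}
    - {"offset":[0,0,0.2],"roll":0}
    - {"offset":[0,0,0],"roll":0}
    - {"offset":[0,0,0],"roll":0}
  fingers: 5.2

```text
t: 11.95
tool_pos: [0.4889, 0.2343, 0.0019]
orientation: [-3.056, -0.728, -0.0]
force: [-0.0, -0.4, 0.2]
opening: 0.0519
```

>>> step_arm:
  deltas:
    - {"offset":[0,0,0],"roll":0}
    - {"offset":[0,0,0],"roll":0}
    - {"offset":[0,0,0],"roll":0}
    - {"offset":[0,0,0],"roll":0}
  fingers: 3.4
  grip_force: 10

```text
t: 12.45
tool_pos: [0.4889, 0.2343, 0.0018]
orientation: [-3.056, -0.728, -0.0]
force: [-0.3, 0.1, 0.4]
opening: 0.0344
```

```bash
python3 - <<'E'
from h import *
p=cams.read_camera("wrist");s=st();amber(p);save(p,"w7.png")
a=p["pixels"][160:300,180:430,::-1];cv2.imwrite("pics/w7c.png",cv2.resize(a,None,fx=3,fy=3,interpolation=2))
E
```

```text
t 12.5 p [0.4889 0.2344 0.0019] R [-3.056 -0.728 -0.   ] F [ 0.8 -0.3 -0.5] M [ 0.04  0.   -0.03] o 0.0339 q6 [0.35 0.16 1.83 0.   1.16 1.46]
amber [282.7 249.8] [64.2 65.3] [0.489  0.2336 0.023 ]
amber [333.6 119. ] [43.4 45.3] [0.564  0.2426 0.023 ]
amber [404.2 251.8] [22.6 42.1] [0.5188 0.1721 0.023 ]
```

>>> step_arm:
  deltas:
    - {"offset":[0,0,0],"roll":0}
    - {"offset":[0,0,0],"roll":0}
    - {"offset":[0,0,0.2],"roll":0}
    - {"offset":[0,0,0.2],"roll":0}
    - {"offset":[0,0,0],"roll":0}
    - {"offset":[0,0,0],"roll":0}
  fingers: 5.2

```text
t: 13.25
tool_pos: [0.4889, 0.2343, -0.0022]
orientation: [3.056, 0.728, -0.0]
force: [0.6, 1.1, 0.7]
opening: 0.052
```

>>> step_arm:
  deltas:
    - {"offset":[0,0,0],"roll":0}
    - {"offset":[0,0,0],"roll":0}
    - {"offset":[0,0,0],"roll":0}
    - {"offset":[0,0,0],"roll":0}
  fingers: 3.4
  grip_force: 10

```text
t: 13.75
tool_pos: [0.489, 0.2343, -0.0021]
orientation: [-3.056, -0.728, -0.0]
force: [0.5, 1.0, 0.4]
opening: 0.0372
```

>>> step_arm:
  deltas:
    - {"offset":[0,0,0],"roll":0}
    - {"offset":[0,0,0],"roll":0}
    - {"offset":[0,0,0.2],"roll":0}
    - {"offset":[0,0,0.2],"roll":0}
    - {"offset":[0,0,0],"roll":0}
    - {"offset":[0,0,0],"roll":0}
  fingers: 5.2

```text
t: 14.5
tool_pos: [0.4888, 0.2343, -0.0062]
orientation: [3.056, 0.728, -0.0]
force: [0.1, 0.7, 0.9]
opening: 0.0521
```

>>> step_arm:
  deltas:
    - {"offset":[0,0,0],"roll":0}
    - {"offset":[0,0,0],"roll":0}
    - {"offset":[0,0,0],"roll":0}
    - {"offset":[0,0,0],"roll":0}
  fingers: 3.4
  grip_force: 12

```text
t: 15.0
tool_pos: [0.4889, 0.2343, -0.0061]
orientation: [-3.056, -0.728, -0.0]
force: [0.3, 0.5, 0.9]
opening: 0.0372
```

```bash
python3 - <<'E'
from h import *
p=cams.read_camera("wrist");s=st();amber(p);save(p,"w8.png")
a=p["pixels"][160:300,180:430,::-1];cv2.imwrite("pics/w8c.png",cv2.resize(a,None,fx=3,fy=3,interpolation=2))
E
```

```text
t 15.05 p [ 0.4889  0.2343 -0.0061] R [-3.056 -0.728 -0.   ] F [ 0.7 -0.1  1.4] M [-0.02 -0.    0.02] o 0.0376 q6 [0.35 0.17 1.83 0.   1.14 1.46]
amber [284.  255.7] [66.  71.1] [0.4892 0.233  0.023 ]
amber [335.9 118.9] [45.6 47.5] [0.564  0.2427 0.023 ]
amber [409.7 254. ] [17.3 42.8] [0.5206 0.1732 0.023 ]
```

View pics/w8c.png

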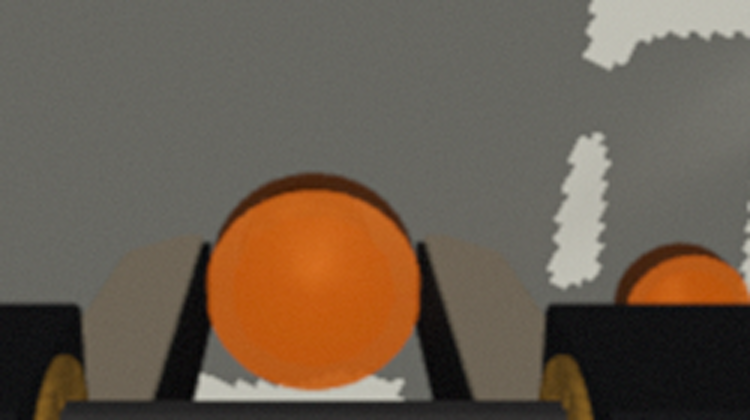

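>>> step_arm:
  deltas:
    - {"offset":[0,0,-0.5],"roll":0}
    - {"offset":[0,0,-2.1],"roll":0}
    - {"offset":[0,0,-3.5],"roll":0}
    - {"offset":[0,0,-3.5],"roll":0}
    - {"offset":[-1.8,3.3,0],"roll":0}
    - {"offset":[-2.1,3.9,0],"roll":0}
    - {"offset":[-2.1,3.9,0],"roll":0}
    - {"offset":[-2.1,3.9,0],"roll":0}
    - {"offset":[-2.1,3.9,0],"roll":0}
    - {"offset":[-2.1,3.9,0],"roll":0}
    - {"offset":[-2.1,3.7,0],"roll":0}
    - {"offset":[0,0,0],"roll":0}

```text
t: 16.55
tool_pos: [0.4797, -0.0697, 0.0903]
orientation: [3.057, 0.722, 0.0]
force: [-0.2, -0.0, -0.7]
opening: 0.0375
```

>>> step_arm:
  deltas:
    - {"offset":[0,0,0],"roll":0}
    - {"offset":[0,0,0],"roll":0}

```text
t: 16.8
tool_pos: [0.4799, -0.0661, 0.0899]
orientation: [-3.055, -0.73, 0.0]
force: [-0.2, -0.5, -0.6]
opening: 0.0374
```

```bash
python3 - <<'E'
from h import *
p=cams.read_camera("wrist");s=st();amber(p);save(p,"w9.png")
for n,z in [("cell_rim",.056),("thread_start",.052),("cell",0)]:
  for d in cams.pinpoint(p,n)[:2]:print(n,d["xy"],np.round(atz(p,d["xy"],z),4),d["score"])
# blue bolts + rim
g=p["pixels"].astype(int)
h=cv2.cvtColor(p["pixels"],cv2.COLOR_RGB2HSV)
blue=((h[...,0]>100)&(h[...,0]<130)&(h[...,1]>120)).astype(np.uint8)
c=max(cv2.findContours(blue,0,1)[0],key=cv2.contourArea);hull=cv2.convexHull(c);r=cv2.minAreaRect(hull);print(r)
q=cv2.approxPolyDP(hull,6,True)[:,0];print(q.tolist());Q=[atz(p,x,.012) for x in q];print(np.round(Q,4).tolist(),np.mean(Q,0))
E
```

```text
t 16.85 p [ 0.4799 -0.066   0.0898] R [-3.055 -0.73  -0.   ] F [-0.5  0.7 -0.3] M [ 0.06 -0.04 -0.03] o 0.0371 q6 [-0.24 -0.11  1.92  0.    1.33  0.86]
amber [284.  255.5] [65.9 70.9] [ 0.4435 -0.0861  0.023 ]
amber [36.9 38.1] [29.4 36.8] [0.5136 0.1502 0.023 ]
cell_rim [283.8, 132.7] [ 0.5359 -0.039   0.056 ] 0.72
cell_rim [283.4, 250.0] [ 0.4599 -0.0773  0.056 ] 0.56
thread_start [303.8, 94.0] [ 0.5644 -0.0396  0.052 ] 0.58
cell [285.0, 128.7] [ 0.5377 -0.0392  0.    ] 0.82
((285.5461730957031, 125.66923522949219), (108.77845001220703, 164.59408569335938), 29.744882583618164)
[[279, 29], [369, 87], [289, 217], [203, 172]]
[[0.6007, -0.0021, 0.012], [0.596, -0.0833, 0.012], [0.4733, -0.0758, 0.012], [0.4756, 0.006, 0.012]] [ 0.53637809 -0.03879071  0.012     ]
```

View pics/w9.png

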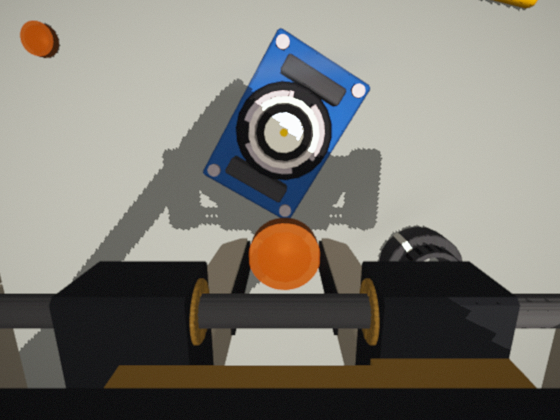

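```bash
python3 - <<'E'
from h import *
goto((.5357,-.0377,.044))
E
```

```text
off [ 6.27 -0.04  4.58] yaw_y -63.1 tilt 0.01
```

>>> step_arm:
  deltas:
    - {"offset":[2.0,-0.02,0],"roll":0}
    - {"offset":[2.2,-0.02,1.0],"roll":0}
    - {"offset":[2.1,0,1.5],"roll":0}
    - {"offset":[0,0,1.1],"roll":0}
    - {"offset":[0,0,0.9],"roll":0}
    - {"offset":[0,0,0],"roll":0}
    - {"offset":[0,0,0],"roll":0}
    - {"offset":[0,0,0],"roll":0}

```text
t: 18.0
tool_pos: [0.5363, -0.0387, 0.0456]
orientation: [3.056, 0.728, 0.002]
force: [0.2, 0.3, -0.4]
opening: 0.0375
```

```bash
python3 - <<'E'
from h import *
st();goto((.5357,-.0377,.037))
p=cams.read_camera("wrist");save(p,"w10.png");amber(p)
E
```

```text
t 18.0 p [ 0.5363 -0.0387  0.0456] R [3.056e+00 7.280e-01 2.000e-03] F [ 0.2  0.3 -0.4] M [ 0.08 -0.05  0.  ] o 0.0375 q6 [-0.17  0.09  1.82 -0.    1.24  0.94]
off [-0.01 -0.11  0.86] yaw_y -63.2 tilt 0.07
amber [283.8 255.7] [66.5 71. ] [ 0.5167 -0.0499  0.023 ]
amber [ 10.  124.2] [24.5 38.7] [0.5185 0.1469 0.023 ]
```

>>> step_arm:
  deltas:
    - {"offset":[0,0,0.3],"roll":0}
    - {"offset":[0,0,0.2],"roll":0}
    - {"offset":[0,0,0.2],"roll":0}
    - {"offset":[0,0,0],"roll":0}
    - {"offset":[0,0,0],"roll":0}

```text
t: 18.68
tool_pos: [0.5359, -0.0384, 0.0378]
orientation: [-3.056, -0.728, 0.0]
force: [-0.2, -0.3, -1.2]
opening: 0.0373
```

```bash
python3 - <<'E'
from h import *
st();goto((.5357,-.0377,.037))
E
```

```text
t 18.68 p [ 0.5359 -0.0384  0.0378] R [-3.056 -0.728  0.   ] F [-0.2 -0.3 -1.2] M [ 0.01 -0.01 -0.05] o 0.0373 q6 [-0.17  0.1   1.82 -0.    1.23  0.94]
off [ 0.01 -0.07  0.08] yaw_y -63.2 tilt 0.0
```

Correct y by −0.06 and go down in 1 mm steps, feeling.

>>> step_arm:
  deltas:
    - {"offset":[0,-0.06,0.1],"roll":0}
    - {"offset":[0,0,0.1],"roll":0}
    - {"offset":[0,0,0],"roll":0}

```text
t: 19.05
tool_pos: [0.5355, -0.0378, 0.0357]
orientation: [-3.056, -0.728, 0.0]
force: [-0.1, -0.0, -0.3]
opening: 0.0374
```

>>> step_arm:
  deltas:
    - {"offset":[0,0,0.1],"roll":0}
    - {"offset":[0,0,0.05],"roll":0}
    - {"offset":[0,0,0],"roll":0}

```text
t: 19.42
tool_pos: [0.5356, -0.0378, 0.0343]
orientation: [-3.056, -0.728, 0.0]
force: [0.5, 0.2, -0.6]
opening: 0.0373
```

>>> step_arm:
  deltas:
    - {"offset":[0,0,0.1],"roll":0}
    - {"offset":[0,0,0.05],"roll":0}
    - {"offset":[0,0,0],"roll":0}

```text
t: 19.8
tool_pos: [0.5356, -0.0378, 0.0328]
orientation: [-3.056, -0.728, 0.0]
force: [0.1, -0.6, -1.7]
opening: 0.0377
```

>>> step_arm:
  deltas:
    - {"offset":[0,0,0.1],"roll":0}
    - {"offset":[0,0,0],"roll":0}

```text
t: 20.05
tool_pos: [0.5355, -0.0379, 0.0317]
orientation: [-3.056, -0.728, 0.0]
force: [0.1, 1.2, -1.3]
opening: 0.0371
```

```bash
python3 - <<'E'
from h import *
st()
E
```

```text
t 20.05 p [ 0.5355 -0.0379  0.0317] R [-3.056 -0.728  0.   ] F [ 0.1  1.2 -1.3] M [-0.01  0.01  0.07] o 0.0371 q6 [-0.17  0.1   1.83 -0.    1.21  0.94]
```

>>> step_arm:
  deltas:
    - {"offset":[0,0,0.1],"roll":0}
    - {"offset":[0,0,0],"roll":0}

```text
t: 20.3
tool_pos: [0.5357, -0.0378, 0.0315]
orientation: [3.056, 0.728, 0.0]
force: [-3.5, 0.5, 5.9]
opening: 0.0375
```

>>> step_arm:
  deltas:
    - {"offset":[0,0,0.05],"roll":0}
    - {"offset":[0,0,0],"roll":0}

```text
t: 20.55
tool_pos: [0.5358, -0.0378, 0.0315]
orientation: [3.056, 0.728, 0.0]
force: [-6.6, 0.8, 9.9]
opening: 0.0373
```

>>> step_arm:
  deltas:
    - {"offset":[0,0,0.05],"roll":0}
    - {"offset":[0,0,0],"roll":0}

```text
t: 20.8
tool_pos: [0.5358, -0.0378, 0.0314]
orientation: [3.056, 0.728, 0.0]
force: [-7.3, -0.0, 14.0]
opening: 0.0374
```

>>> step_arm:
  deltas:
    - {"offset":[0,0,-0.15],"roll":0}
    - {"offset":[0,0,0],"roll":0}

```text
t: 21.05
tool_pos: [0.5359, -0.0379, 0.0315]
orientation: [3.056, 0.728, 0.001]
force: [-1.0, 0.2, 3.6]
opening: 0.0375
```

>>> step_arm:
  deltas:
    - {"offset":[0,0,0],"roll":0}
    - {"offset":[0,0,0],"roll":0}
    - {"offset":[0,0,0],"roll":0}
  fingers: 4.6

```text
t: 21.42
tool_pos: [0.5359, -0.038, 0.0315]
orientation: [3.056, 0.728, 0.001]
force: [0.2, -1.4, 2.6]
opening: 0.0458
```

>>> step_arm:
  deltas:
    - {"offset":[0,0,-1.0],"roll":0}
    - {"offset":[0,0,-3.0],"roll":0}
    - {"offset":[-2.0,0,-1.5],"roll":0}
    - {"offset":[-2.0,0,0],"roll":0}
    - {"offset":[-2.0,0,0],"roll":0}
    - {"offset":[0,0,0],"roll":0}
    - {"offset":[0,0,0],"roll":0}
    - {"offset":[0,0,0],"roll":0}
  fingers: 7.5

```text
t: 22.42
tool_pos: [0.4826, -0.0646, 0.0865]
orientation: [-3.056, -0.729, -0.0]
force: [-0.2, 0.3, -0.8]
opening: 0.075
```

```bash
python3 - <<'E'
from h import *
s=st();p=cams.read_camera("wrist");save(p,"w11.png");amber(p)
for n,z in [("cell_rim",.056),("lens_center",.056),("thread_start",.052)]:
  for d in cams.pinpoint(p,n)[:2]:print(n,np.round(d["xy"],1),np.round(atz(p,d["xy"],z),4),d["score"])
x,y=map(int,proj(p,(.536,-.039,.056)));a=p["pixels"][max(0,y-75):y+75,x-75:x+75,::-1];print(x-75,max(0,y-75))
cv2.imwrite("pics/w11c.png",cv2.resize(a,(600,600),interpolation=2))
E
```

```text
t 22.43 p [ 0.4826 -0.0646  0.0865] R [-3.056 -0.729 -0.   ] F [-0.2  0.3 -0.8] M [ 0.02  0.02 -0.01] o 0.075 q6 [-0.24 -0.1   1.92  0.    1.32  0.86]
amber [284.  136.7] [56.2 57.6] [ 0.5353 -0.0395  0.023 ]
amber [34.2 41.7] [29.7 37. ] [0.5137 0.1503 0.023 ]
lens_center [36.8 43.6] [0.5174 0.1246 0.056 ] 0.9
lens_center [283.9 138.5] [ 0.5354 -0.0393  0.056 ] 0.83
thread_start [302.6 103.1] [ 0.5614 -0.04    0.052 ] 0.71
208 62
```

View pics/w11c.png

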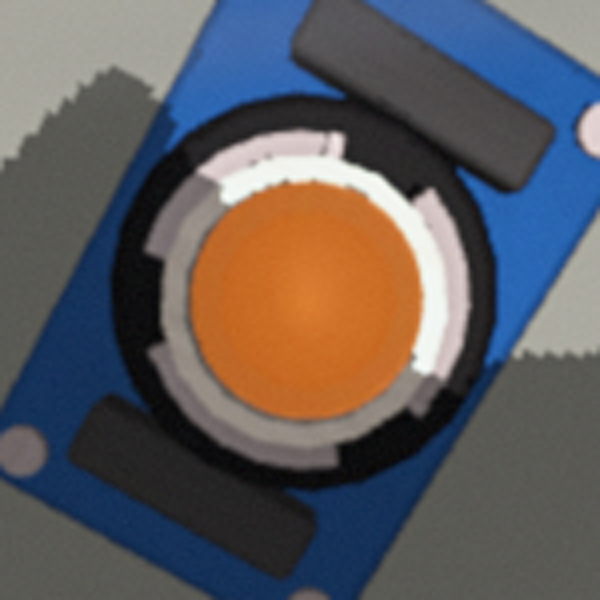

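>>> step_arm:
  deltas:
    - {"offset":[-2.2,2.4,-0.5],"roll":0}
    - {"offset":[-3.1,3.3,-0.5],"roll":0}
    - {"offset":[-3.1,3.3,-0.3],"roll":0}
    - {"offset":[-3.0,3.2,0],"roll":0}
    - {"offset":[0,0,0],"roll":0}
    - {"offset":[0,0,0],"roll":0}
    - {"offset":[0,0,0],"roll":0}

```text
t: 23.5
tool_pos: [0.4357, -0.2241, 0.0992]
orientation: [-3.055, -0.73, 0.0]
force: [-0.2, 0.5, 0.5]
opening: 0.0751
```

```bash
cat > ringm.py <<'E'
from h import *
def ringm(p,z=.023):
    "ring axis + white marks"
    for d in cams.pinpoint(p,"ring_center")[:1]: c=atz(p,d["xy"],z-.0025); print("center",np.round(c,4),round(d["score"],2))
    for d in cams.pinpoint(p,"ring_mark")[:3]: m=atz(p,d["xy"],z); print("mark",np.round(d["xy"],1),np.round(m,4),round(d["score"],2),np.degrees(np.arctan2(*(m-c)[1::-1])).round(1))
    u,v=proj(p,[c[0],c[1],z]).round().astype(int)
    hsv=cv2.cvtColor(p["pixels"],cv2.COLOR_RGB2HSV)
    mk=np.zeros(hsv.shape[:2],np.uint8); cv2.circle(mk,(int(u),int(v)),int(.036*1.3*p["fx"]/.25),1,-1)
    w=(mk>0)&(hsv[...,2]>150)
    n,l,stt,cen=cv2.connectedComponentsWithStats(w.astype(np.uint8))
    P=[]
    for i in range(1,n):
        X=atz(p,cen[i],z);r=np.hypot(*(X-c)[:2]);print("  blob",np.round(cen[i],1),stt[i,4],np.round(X,4),"r",round(r*1000,1),"ang",np.degrees(np.arctan2(*(X-c)[1::-1])).round(1))
if __name__=="__main__":
    s=st();p=cams.read_camera("wrist");save(p,"w12.png");ringm(p)
    for d in cams.silhouettes(p,"ring")[:1]:
        c=max(cv2.findContours(d["mask"].astype(np.uint8),0,1)[0],key=cv2.contourArea);e=cv2.fitEllipse(c);print("sil",e,atz(p,e[0],.015),atz(p,e[0],.023))
E
python3 ringm.py
```

```text
t 23.5 p [ 0.4357 -0.2241  0.0992] R [-3.055 -0.73   0.   ] F [-0.2  0.5  0.5] M [0.05 0.   0.  ] o 0.0751 q6 [-0.58 -0.1   1.9   0.    1.35  0.52]
center [ 0.4846 -0.2003  0.0205] 0.79
mark [318.5 135. ] [ 0.5015 -0.2234  0.023 ] 0.91 -53.7
  blob [316.5 110.3] 1465 [ 0.5176 -0.2128  0.023 ] r 35.3 ang -20.7
  blob [262.2 109.6] 40 [ 0.4986 -0.1743  0.023 ] r 29.5 ang 61.7
  blob [297. 130.] 25 [ 0.4971 -0.2061  0.023 ] r 13.8 ang -24.8
  blob [271.3 174.8] 25 [ 0.4553 -0.2038  0.023 ] r 29.5 ang -173.2
sil ((285.84100341796875, 138.28604125976562), (79.90867614746094, 82.36239624023438), 178.72760009765625) [ 0.4869495 -0.2012812  0.015    ] [ 0.48727315 -0.20106985  0.023     ]
```

```bash
python3 - <<'E'
from h import *
goto((.4853,-.1999,.035))
E
```

```text
off [5.54 0.06 6.43] yaw_y -63.1 tilt 0.01
```

>>> step_arm:
  deltas:
    - {"offset":[1.8,0.02,1.5],"roll":0}
    - {"offset":[1.9,0.02,1.7],"roll":0}
    - {"offset":[1.8,0.02,1.6],"roll":0}
    - {"offset":[0,0,1.6],"roll":0}
    - {"offset":[0,0,0],"roll":0}
    - {"offset":[0,0,0],"roll":0}
    - {"offset":[0,0,0],"roll":0}

```text
t: 24.58
tool_pos: [0.485, -0.2016, 0.0363]
orientation: [3.055, 0.727, 0.002]
force: [1.1, 0.4, 0.0]
opening: 0.0752
```

```bash
python3 ringm.py; python3 - <<'E'
from h import *
goto((.4853,-.1999,.003))
E
```

```text
t 24.57 p [ 0.485  -0.2016  0.0363] R [3.055e+00 7.270e-01 2.000e-03] F [1.1 0.4 0. ] M [ 0.03 -0.   -0.04] o 0.0752 q6 [-0.49  0.06  1.86 -0.    1.22  0.61]
off [ 0.1  -0.12  3.3 ] yaw_y -63.2 tilt 0.06Traceback (most recent call last):
  File "ringm.py", line 15, in <module>
    s=st();p=cams.read_camera("wrist");save(p,"w12.png");ringm(p)
                                                         ~~~~~^^^
  File "ringm.py", line 5, in ringm
    for d in cams.pinpoint(p,"ring_mark")[:3]: m=atz(p,d["xy"],z); print("mark",np.round(d["xy"],1),np.round(m,4),round(d["score"],2),np.degrees(np.arctan2(*(m-c)[1::-1])).round(1))
                                                                                                                                                                ^
UnboundLocalError: cannot access local variable 'c' where it is not associated with a value
```

>>> step_arm:
  deltas:
    - {"offset":[0,0,0],"roll":0}
    - {"offset":[0.05,-0.05,0.8],"roll":0}
    - {"offset":[0,0,0.8],"roll":0}
    - {"offset":[0,0,0.8],"roll":0}
    - {"offset":[0,0,0.6],"roll":0}
    - {"offset":[0,0,0],"roll":0}
    - {"offset":[0,0,0],"roll":0}

```text
t: 25.6
tool_pos: [0.4851, -0.2003, 0.0055]
orientation: [3.056, 0.728, 0.0]
force: [-0.7, 0.5, -0.0]
opening: 0.0747
```

```bash
python3 - <<'E'
from h import *
st();goto((.4853,-.1999,.003))
E
```

```text
t 25.6 p [ 0.4851 -0.2003  0.0055] R [3.056 0.728 0.   ] F [-0.7  0.5 -0. ] M [-0.05  0.02  0.01] o 0.0747 q6 [-0.49  0.11  1.87  0.    1.16  0.61]
off [ 0.04 -0.03  0.25] yaw_y -63.2 tilt 0.01
```

>>> step_arm:
  deltas:
    - {"offset":[0.03,-0.02,0.15],"roll":0}
    - {"offset":[0,0,0.1],"roll":0}
    - {"offset":[0,0,0],"roll":0}

```text
t: 25.98
tool_pos: [0.4851, -0.1999, 0.0028]
orientation: [-3.056, -0.728, 0.0]
force: [0.3, 0.4, 0.0]
opening: 0.0748
```

>>> step_arm:
  deltas:
    - {"offset":[0,0,0],"roll":0}
    - {"offset":[0,0,0],"roll":0}
    - {"offset":[0,0,0],"roll":0}
    - {"offset":[0,0,0],"roll":0}
    - {"offset":[0,0,0],"roll":0}
  fingers: 4.5
  grip_force: 25

```text
t: 26.6
tool_pos: [0.4851, -0.1999, 0.0029]
orientation: [3.056, 0.728, 0.0]
force: [-0.9, -0.8, 0.1]
opening: 0.0493
```

```bash
python3 - <<'E'
from h import *
st()
p=cams.read_camera("wrist");save(p,"w13.png")
E
```

```text
t 26.6 p [ 0.4851 -0.1999  0.0029] R [3.056 0.728 0.   ] F [-0.9 -0.8  0.1] M [ 0.03 -0.02 -0.02] o 0.0493 q6 [-0.49  0.11  1.88  0.    1.16  0.61]
```

>>> step_arm:
  deltas:
    - {"offset":[0,0,-0.8],"roll":0}
    - {"offset":[0,0,-2.5],"roll":0}
    - {"offset":[0,0,-3.0],"roll":0}
    - {"offset":[0,0,-2.7],"roll":0}
    - {"offset":[1.8,-1.8,0],"roll":0}
    - {"offset":[2.5,-2.6,0],"roll":0}
    - {"offset":[2.5,-2.6,0],"roll":0}
    - {"offset":[2.5,-2.6,0],"roll":0}
    - {"offset":[2.5,-2.5,0],"roll":0}
    - {"offset":[0,0,0],"roll":0}
    - {"offset":[0,0,0],"roll":0}
    - {"offset":[0,0,0],"roll":0}

```text
t: 28.15
tool_pos: [0.5357, -0.0397, 0.0929]
orientation: [3.056, 0.727, -0.0]
force: [-0.2, 0.1, 0.3]
opening: 0.0495
```

```bash
python3 - <<'E'
from h import *
from ringm import ringm
s=st();p=cams.read_camera("wrist");save(p,"w14.png");goto((.5356,-.0378,.095))
z=s["tool_pos"][2]-.0029
print(proj(p,np.append(s["tool_pos"][:2],z+.023)))
for d in cams.pinpoint(p,"ring_center")[:2]: print(d)
for d in cams.pinpoint(p,"ring_mark")[:3]: m=atz(p,d["xy"],z+.023);print(d,m, np.degrees(np.arctan2(*(m-s["tool_pos"])[1::-1])))
for a in np.radians([-55.7,64.3,184.3]): print(proj(p,s["tool_pos"]+[.03*np.cos(a),.03*np.sin(a),.0201]).round(1))
E
```

```text
t 28.15 p [ 0.5357 -0.0397  0.0929] R [ 3.056  0.727 -0.   ] F [-0.2  0.1  0.3] M [ 0.    0.01 -0.  ] o 0.0495 q6 [-0.17  0.03  1.78 -0.    1.33  0.93]
off [ 0.08 -0.17 -0.21] yaw_y -63.3 tilt 0.01
[281.58800624 248.7238726 ]
{'xy': [336.4, 244.7], 'score': 0.48}
{'xy': [336.3, 241.3], 'score': 0.98} [ 0.55347586 -0.06507689  0.11304684] -54.95697362478121
[334.5 242.2]
[248.1 208. ]
[262.1 292.9]
```

>>> step_arm:
  deltas:
    - {"offset":[0,0,0],"roll":-0.151}
    - {"offset":[0,0,0],"roll":-0.151}
    - {"offset":[0,0,0],"roll":-0.151}
    - {"offset":[0,0,0],"roll":-0.151}
    - {"offset":[0,0,0],"roll":-0.151}
    - {"offset":[0,0,0],"roll":-0.153}
    - {"offset":[0,0,0],"roll":0}
    - {"offset":[0,0,0],"roll":0}
    - {"offset":[0,0,0],"roll":0}

```text
t: 29.42
tool_pos: [0.5359, -0.0388, 0.0929]
orientation: [2.429, 1.992, 0.0]
force: [-0.5, -0.4, -2.0]
opening: 0.0497
```

```bash
python3 - <<'E'
from h import *
s=st();goto((.5356,-.0378,.078),-11.2)
p=cams.read_camera("wrist");save(p,"w15.png")
for n,z in [("thread_start",.052),("cell",0)]:
  for d in cams.pinpoint(p,n)[:2]:print(n,np.round(d["xy"],1),np.round(atz(p,d["xy"],z),4),d["score"])
h=cv2.cvtColor(p["pixels"],cv2.COLOR_RGB2HSV)
blue=((h[...,0]>100)&(h[...,0]<130)&(h[...,1]>120)).astype(np.uint8)
c=np.vstack([k for k in cv2.findContours(blue,0,1)[0] if cv2.contourArea(k)>100]);print(c[:,0].min(0),c[:,0].max(0))
q=cv2.approxPolyDP(cv2.convexHull(c),5,True)[:,0];print(q.tolist(),[np.round(atz(p,x,.012),4).tolist()[:2] for x in q])
E
```

```text
t 29.43 p [ 0.5359 -0.0388  0.0929] R [2.429 1.992 0.   ] F [-0.5 -0.4 -2. ] M [-0.01 -0.05 -0.02] o 0.0497 q6 [-0.17  0.03  1.78  0.    1.33  0.03]
off [ 0.1  -0.05  1.49] yaw_y -11.3 tilt 0.0
  roll 6.282 -> q6 6.31
  roll 3.14 -> q6 3.17
  roll -0.002 -> q6 0.03
  roll -3.143 -> q6 -3.11
  roll -6.285 -> q6 -6.26
thread_start [321.8 214.3] [ 0.564  -0.0424  0.052 ] 0.86
[203 145] [360 240]
[[353, 147], [358, 239], [217, 240], [203, 166]] [[0.6015, -0.0025], [0.5944, -0.0835], [0.4709, -0.0599], [0.4756, 0.0065]]
```

>>> step_arm:
  deltas:
    - {"offset":[0.1,-0.05,0.5],"roll":0}
    - {"offset":[0,0,1.0],"roll":0}
    - {"offset":[0,0,1.0],"roll":0}
    - {"offset":[0,0,0.6],"roll":0}
    - {"offset":[0,0,0],"roll":0}
    - {"offset":[0,0,0],"roll":0}

```text
t: 30.32
tool_pos: [0.5358, -0.0377, 0.0621]
orientation: [2.427, 1.994, 0.0]
force: [1.0, 0.3, -0.3]
opening: 0.0496
```

```bash
python3 - <<'E'
from h import *
s=st();goto((.5356,-.0378,.055))
E
```

```text
t 30.32 p [ 0.5358 -0.0377  0.0621] R [2.427 1.994 0.   ] F [ 1.   0.3 -0.3] M [-0.05 -0.09 -0.03] o 0.0496 q6 [-0.17  0.06  1.81  0.    1.27  0.03]
off [-0.01 -0.01  0.71] yaw_y -11.2 tilt 0.02
```

>>> step_arm:
  deltas:
    - {"offset":[0,0,0.2],"roll":0}
    - {"offset":[0,0,0.2],"roll":0}
    - {"offset":[0,0,0.1],"roll":0}
    - {"offset":[0,0,0],"roll":0}

```text
t: 30.82
tool_pos: [0.5355, -0.0376, 0.0567]
orientation: [-2.427, -1.995, 0.0]
force: [-0.3, -0.1, -1.9]
opening: 0.0494
```

>>> step_arm:
  deltas:
    - {"offset":[0,0,0.1],"roll":0}
    - {"offset":[0,0,0.1],"roll":0}
    - {"offset":[0,0,0],"roll":0}

```text
t: 31.2
tool_pos: [0.5355, -0.0376, 0.0547]
orientation: [-2.427, -1.995, 0.0]
force: [-0.1, 0.0, 0.3]
opening: 0.0493
```

>>> step_arm:
  deltas:
    - {"offset":[0,0,0.1],"roll":0}
    - {"offset":[0,0,0.05],"roll":0}
    - {"offset":[0,0,0],"roll":0}

```text
t: 31.58
tool_pos: [0.5355, -0.0377, 0.0533]
orientation: [-2.427, -1.995, 0.0]
force: [-0.5, -1.6, -1.0]
opening: 0.0495
```

>>> step_arm:
  deltas:
    - {"offset":[0,0,0.1],"roll":0}
    - {"offset":[0,0,0.05],"roll":0}
    - {"offset":[0,0,0],"roll":0}

```text
t: 31.95
tool_pos: [0.5355, -0.0377, 0.0518]
orientation: [-2.427, -1.995, 0.0]
force: [-0.1, -0.1, 0.0]
opening: 0.0495
```

>>> step_arm:
  deltas:
    - {"offset":[0,0,0.1],"roll":0}
    - {"offset":[0,0,0.05],"roll":0}
    - {"offset":[0,0,0],"roll":0}

```text
t: 32.33
tool_pos: [0.5355, -0.0377, 0.0503]
orientation: [-2.427, -1.995, 0.0]
force: [-0.3, 0.6, -1.5]
opening: 0.0499
```

>>> step_arm:
  deltas:
    - {"offset":[0,0,0.1],"roll":0}
    - {"offset":[0,0,0.05],"roll":0}
    - {"offset":[0,0,0],"roll":0}

```text
t: 32.7
tool_pos: [0.5355, -0.0377, 0.0488]
orientation: [-2.427, -1.995, 0.0]
force: [0.1, -0.6, -0.2]
opening: 0.0494
```

>>> step_arm:
  deltas:
    - {"offset":[0,0,0.1],"roll":0}
    - {"offset":[0,0,0.05],"roll":0}
    - {"offset":[0,0,0],"roll":0}

```text
t: 33.08
tool_pos: [0.5355, -0.0377, 0.0473]
orientation: [-2.427, -1.995, 0.0]
force: [-0.5, 0.4, -0.8]
opening: 0.0495
```

>>> step_arm:
  deltas:
    - {"offset":[0,0,0.05],"roll":0}
    - {"offset":[0,0,0],"roll":0}

```text
t: 33.33
tool_pos: [0.5355, -0.0377, 0.0468]
orientation: [-2.427, -1.995, 0.0]
force: [-0.9, 0.3, -0.6]
opening: 0.0494
```

>>> step_arm:
  deltas:
    - {"offset":[0,0,0.05],"roll":0}
    - {"offset":[0,0,0],"roll":0}

```text
t: 33.58
tool_pos: [0.5355, -0.0377, 0.0463]
orientation: [-2.427, -1.995, 0.0]
force: [0.5, -0.3, -1.8]
opening: 0.0496
```

>>> step_arm:
  deltas:
    - {"offset":[0,0,0.05],"roll":0}
    - {"offset":[0,0,0],"roll":0}

```text
t: 33.83
tool_pos: [0.5356, -0.0377, 0.046]
orientation: [2.427, 1.995, 0.0]
force: [-1.0, 0.1, 2.0]
opening: 0.0496
```

>>> step_arm:
  deltas:
    - {"offset":[0,0,-0.02],"roll":0.1}
    - {"offset":[0,0,0],"roll":0.14}
    - {"offset":[0,0,0],"roll":0.14}
    - {"offset":[0,0,0],"roll":0.14}
    - {"offset":[0,0,0],"roll":0}

```text
t: 34.45
tool_pos: [0.5357, -0.0377, 0.0462]
orientation: [2.858, 1.305, 0.0]
force: [-0.2, -0.4, 0.5]
opening: 0.0493
```

```bash
python3 - <<'E'
from h import *
s=st();goto((.5355,-.0377,.046))
E
```

```text
t 34.45 p [ 0.5357 -0.0377  0.0462] R [2.858 1.305 0.   ] F [-0.2 -0.4  0.5] M [-0.01 -0.04  0.02] o 0.0493 q6 [-0.17  0.08  1.82  0.    1.24  0.55]
off [-0.02 -0.01  0.02] yaw_y -40.9 tilt 0.02
```

>>> step_arm:
  deltas:
    - {"offset":[0,0,0],"roll":0.07}
    - {"offset":[0,0,0],"roll":0.07}
    - {"offset":[0,0,0],"roll":0}

```text
t: 34.83
tool_pos: [0.5357, -0.0377, 0.0461]
orientation: [2.941, 1.105, 0.0]
force: [0.5, 0.6, 0.7]
opening: 0.0495
```

```bash
cat > tq.py <<'E'
from h import *
F=[];M=[];J=[]
for i in range(4):
    s=robot.read_state();F.append(s["force"]);M.append(s["wrist_torque"]);J.append(s["joint_torque"][5])
    if i<3: cams.read_camera("top")
m=R.from_rotvec(s["orientation"]).as_matrix();y=np.degrees(np.arctan2(m[1,1],m[0,1]))
print("t",round(s["t"],2),"turned",round(-11.2-y,1),"z",np.round([s["tool_pos"][2]],4),"F",np.mean(F,0).round(2),"M",np.mean(M,0).round(3),"each Mz",np.round([a[2] for a in M],3),"j6",np.round(J,3),"o",s["opening"])
E
python3 tq.py
```

```text
t 34.98 turned 37.6 z [0.0461] F [0.12 0.35 0.4 ] M [-0.015 -0.03  -0.006] each Mz [-0.025 -0.015  0.046 -0.03 ] j6 [ 0.744  0.245  0.034 -0.023] o 0.049459335738969455
```

Free so far at 37.6°. Small steps on.

>>> step_arm:
  deltas:
    - {"offset":[0,0,0],"roll":0.05}
    - {"offset":[0,0,0],"roll":0.04}
    - {"offset":[0,0,0],"roll":0}

```text
t: 35.35
tool_pos: [0.5355, -0.0376, 0.046]
orientation: [-2.988, -0.97, 0.0]
force: [0.1, 0.6, 0.6]
opening: 0.0493
```

```bash
python3 tq.py
```

```text
t 35.5 turned 42.9 z [0.046] F [-0.05  0.51  0.27] M [-0.02  -0.005 -0.024] each Mz [-0.023 -0.046 -0.012 -0.015] j6 [ 0.398  0.115 -0.004 -0.034] o 0.049490655968541866
```

>>> step_arm:
  deltas:
    - {"offset":[0,0,0],"roll":0.04}
    - {"offset":[0,0,0],"roll":0.04}
    - {"offset":[0,0,0],"roll":0}

```text
t: 35.88
tool_pos: [0.5352, -0.0377, 0.0457]
orientation: [-3.025, -0.848, 0.001]
force: [-0.3, -0.4, -1.3]
opening: 0.0496
```

```bash
python3 tq.py
```

```text
t 36.02 turned 47.5 z [0.0457] F [-0.6  -0.91 -1.99] M [-0.187  0.099 -0.022] each Mz [-0.053 -0.005  0.007 -0.038] j6 [ 0.429  0.132  0.019 -0.009] o 0.04913758636602773
```

>>> step_arm:
  deltas:
    - {"offset":[0,0,0.04],"roll":0.04}
    - {"offset":[0,0,0.03],"roll":0.04}
    - {"offset":[0,0,0],"roll":0}

```text
t: 36.4
tool_pos: [0.5354, -0.0377, 0.0454]
orientation: [3.056, 0.726, -0.001]
force: [-2.2, -0.9, 1.4]
opening: 0.0493
```

```bash
python3 tq.py
```

```text
t 36.55 turned 52.1 z [0.0453] F [-2.6  -0.85  0.92] M [-0.217  0.396  0.073] each Mz [0.071 0.05  0.079 0.093] j6 [0.49  0.195 0.081 0.052] o 0.04915178823627388
```

>>> step_arm:
  deltas:
    - {"offset":[0,0,0.03],"roll":0.035}
    - {"offset":[0,0,0.02],"roll":0.035}
    - {"offset":[0,0,0],"roll":0}

```text
t: 36.92
tool_pos: [0.5356, -0.0377, 0.045]
orientation: [3.08, 0.617, 0.0]
force: [-3.2, -0.4, 3.5]
opening: 0.0494
```

```bash
python3 tq.py
```

```text
t 37.08 turned 56.1 z [0.045] F [-3.93 -0.78  4.74] M [-0.211  0.719  0.085] each Mz [0.115 0.055 0.103 0.067] j6 [0.5   0.24  0.129 0.091] o 0.04948158958672747
```

>>> step_arm:
  deltas:
    - {"offset":[0,0,-0.04],"roll":0}
    - {"offset":[0,0,0],"roll":0}

```text
t: 37.33
tool_pos: [0.5355, -0.0377, 0.0451]
orientation: [-3.08, -0.618, 0.0]
force: [-1.6, -2.6, 0.9]
opening: 0.0493
```

```bash
python3 tq.py
```

```text
t 37.48 turned 56.1 z [0.0451] F [-1.83 -1.09  0.84] M [-0.307  0.375  0.085] each Mz [0.067 0.097 0.132 0.043] j6 [0.078 0.079 0.079 0.08 ] o 0.04949042300499593
```

>>> step_arm:
  deltas:
    - {"offset":[0,0,0.02],"roll":0.04}
    - {"offset":[0,0,0],"roll":0}

```text
t: 37.72
tool_pos: [0.5355, -0.0377, 0.0449]
orientation: [-3.092, -0.556, 0.0]
force: [-2.3, -0.9, 0.0]
opening: 0.0498
```

```bash
python3 tq.py
```

```text
t 37.88 turned 58.4 z [0.0449] F [-2.15 -0.96  0.42] M [-0.26   0.358  0.18 ] each Mz [0.231 0.219 0.143 0.128] j6 [0.588 0.303 0.19  0.157] o 0.049533425089490254
```

```bash
python3 tq.py; python3 tq.py
```

```text
t 38.02 turned 58.4 z [0.0449] F [-2.08 -0.8   0.08] M [-0.264  0.35   0.166] each Mz [0.128 0.138 0.168 0.231] j6 [0.157 0.153 0.157 0.163] o 0.04920523816980075
t 38.17 turned 58.4 z [0.0449] F [-2.34 -0.72 -0.53] M [-0.274  0.335  0.202] each Mz [0.231 0.175 0.192 0.21 ] j6 [0.163 0.168 0.173 0.176] o 0.049319821628707225
```

>>> step_arm:
  deltas:
    - {"offset":[0,0,0],"roll":0}
    - {"offset":[0,0,0],"roll":0}
    - {"offset":[0,0,0],"roll":0}
    - {"offset":[0,0,0],"roll":0}
  fingers: 7.0

```text
t: 38.67
tool_pos: [0.5357, -0.0376, 0.0451]
orientation: [3.092, 0.556, 0.0]
force: [0.4, -0.0, 0.6]
opening: 0.07
```

>>> step_arm:
  deltas:
    - {"offset":[0,0,-1.0],"roll":0}
    - {"offset":[0,0,-2.5],"roll":0}
    - {"offset":[0,0,-3.0],"roll":0}
    - {"offset":[-2.5,0,-1.0],"roll":0}
    - {"offset":[-2.5,0,0],"roll":0}
    - {"offset":[0,0,0],"roll":0}
    - {"offset":[0,0,0],"roll":0}
    - {"offset":[0,0,0],"roll":0}

```text
t: 39.67
tool_pos: [0.4893, -0.0548, 0.1202]
orientation: [-3.092, -0.556, -0.0]
force: [0.2, 0.7, -0.6]
opening: 0.0699
```

```bash
python3 - <<'E'
from h import *
s=st();p=cams.read_camera("wrist");save(p,"w16.png");amber(p)
zu=.0449-.0029
for n,z in [("ring_center",zu+.0205),("ring_mark",zu+.023),("lens_center",zu+.015)]:
  for d in cams.pinpoint(p,n)[:3]:
    m=atz(p,d["xy"],z);print(n,np.round(d["xy"],1),np.round(m,4),round(d["score"],2),"ang",np.degrees(np.arctan2(m[1]+.0385,m[0]-.5357)).round(1))
t=cams.read_camera("top")
for n in ["bell","puck","punch","cup"]:
  for d in cams.pinpoint(t,n)[:1]: print(n,np.round(d["xy"],1),np.round(atz(t,d["xy"],0),4))
h=cv2.cvtColor(p["pixels"],cv2.COLOR_RGB2GRAY);u,v=proj(p,(.5357,-.0385,zu+.023));mk=np.zeros_like(h);cv2.circle(mk,(int(u),int(v)),58,1,-1)
n,l,q,c=cv2.connectedComponentsWithStats(((h>120)&(mk>0)).astype(np.uint8))
for i in range(1,n):
  if q[i,4]>8:
    m=atz(p,c[i],zu+.023);print("blob",c[i].round(1),q[i,4],np.round(np.hypot(m[0]-.5357,m[1]+.0385)*1e3,1),np.degrees(np.arctan2(m[1]+.0385,m[0]-.5357)).round(1))
E
```

```text
t 39.67 p [ 0.4893 -0.0548  0.1202] R [-3.092 -0.556 -0.   ] F [ 0.2  0.7 -0.6] M [-0.02 -0.02  0.03] o 0.0699 q6 [-0.22 -0.12  1.87  0.    1.39  1.  ]
amber [284.  148.6] [38.7 39.6] [ 0.5336 -0.0399  0.023 ]
amber [62.5 90. ] [25.1 30.5] [0.5141 0.1515 0.023 ]
ring_mark [321.1 145. ] [ 0.5489 -0.0638  0.065 ] 0.6 ang -62.5
lens_center [67.  92.3] [0.5185 0.1264 0.057 ] 0.85 ang 96.0
lens_center [284.5 146.5] [ 0.5377 -0.0387  0.057 ] 0.56 ang -6.8
bell [385.3 168.5] [ 0.7134 -0.2605  0.    ]
puck [232.5 163.3] [0.7184 0.106  0.    ]
punch [319.5 168.4] [ 0.7103 -0.1025  0.    ]
cup [156.5 165.2] [0.7098 0.2869 0.    ]
blob [247.7 104.3] 11 41.6 58.8
blob [259.1 116.6] 90 29.8 56.8
blob [285.9 146.3] 860 3.3 -17.3
blob [338.2 142.9] 45 41.3 -62.5
blob [324.2 143.8] 90 30.9 -61.4
blob [269.  187.2] 38 30.7 179.3
```

```bash
python3 -c "
from h import *
print(robot.close_job());st()"
```

```text
the job is handed in; nothing more can be done
None
the job is handed in; nothing more can be done
```

The amber glass is in the lamp mouth, the dark ring is screwed down over it, and the job was handed in at about 40 s with the gripper open and clear.

**Glass:** The first five grasp tries closed to 34 mm or touched only the top edge. The fingers really end about 25 mm behind the reported TCP, so I worked out that offset and used it from then on. While lowering the glass there was about 14 N of contact, which I read as the fingertips on the rim. The wrist picture after release showed the glass centred to about 0.5 mm and lying flat.

**Ring:** The lugs passed the gaps without contact, and the ring touched the glass at about 2–3 N. It turned freely to about 44°, then bit. I followed the thread down and stopped at 58°.

**Last checks:**
- **Ring angle:** the marks sat at about −62° after release, against −62° expected, so the ring neither slipped nor sprang back.
- **Torque:** about 0.18 N m held still. This is higher than the 0.1 N m given for snug, but part of it is probably the arm's own wind-up.
- **Load on the glass:** about 11 N, estimated from roughly 14° past the bite. The drop in height suggests 12–13 N. I did not measure it directly.
- **Other things:** the bell, puck, punch and cup read within about 5 mm of their first positions. That is detector noise; I did not go near them.

I had used all 12 picture views before the ring went on, so its final state is checked by numbers only.

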